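Put the mixed-up canister lids right

ROBOT

A 7-joint arm with a two-finger parallel gripper is mounted at the origin on a cart in front of the work surface, level with it; the furniture and walls round the work are solid. World frame = base frame: x ahead of the robot, y to its left, z up, the work surface at z = 0. Lengths are in mm, angles in rad, forces in N, time in s.
With the tool pointing down it reaches from about 350 to 775 mm from the base axis. Payload 3.1 kg.
Tool frame: the origin (TCP) lies at the very end of the fingers, on their centre line; the grasp point (between the pads) lies 19 mm behind it; z points along the fingers, y is the line along which they close (so a half turn about z gives the same grasp; the last joint's range is limited). The gripper opens to 85 mm and grips with 20 to 120 N. Pads are 22 mm wide; open, the fingers measure 114 mm over their backs; the gripper's body (76 mm by 85 mm) begins 54 mm behind the grasp point. The pads swing forward as they close: fully open they stand 13 mm farther back than shut.
Start: joints at [-1.279, 0.311, 0.014, 1.512, -0.004, 1.319, -0.027], TCP at [180.173, 519.668, 231.304] pointing down, gripper open.
Joint ranges: [-2.7, 2.7], [-0.3, 1.91], [-1.27, 1.3], [0.12, 2.57], [-1.44, 4.58], [0.2, 2.03], [-3.05, 3.05]. Speed limits (rad/s): [2.79, 2.79, 3.14, 3.14, 3.14, 3.14, 3.14].

INTERFACE

Orientations are given as a unit quaternion [x, y, z, w].
In Python, from plant import manip gives the robot as it stands.
- The arm moves only by the tool move_arm, never from a script. Its argument "motion" is a list of rows, each an object with "twist": the turn, a rotation vector about the tool's x, y, z in rad, a list of three; "linear": the shift along the tool's x, y, z in mm, a list of three; "grip": the opening, from -1 (shut) to 1 (fully open), so that 0 is half open. A call has 1 to 12 rows; each row is the pose to reach, as a shift and turn from the pose commanded when the call began, along the tool's axes at that moment; what a row does not reach only later rows make up. A row lasts 1/8 s, in which the tool goes at most 62.5 mm and 10.7 degrees, less where a joint would pass 70% of its speed; a pose out of reach is approached as far as the arm can. A call with a gripper value outside its range is refused whole. The fingers move at their own pace and stop on an object; "newtons" is the grip in N (left out, the last holds). Time passes only in rows, so rows that repeat a pose let the fingers close. It gives the time, the measured TCP pose, the force, the opening and the grip force at its end, in the units of the state.
- manip.get_obs(): the state, without advancing time (a new reading comes with each control period).
- manip.capture(name): name is "scene" or "side" or "wrist"; returns (picture, depth): 400x640x3 uint8, blue, green, red; 400x640 float32, mm along the optical axis (not along the pixel's ray), 0 where there is no reading.
- manip.camera_model(name): a dict with "fx", "fy", "cx", "cy" (pixels), "cam_to_world" (4x4, takes a point from camera to world coordinates). Camera axes: x right, y up, looking along -z (the intrinsics and any distortion apply to the point x, -y, -z); pixel columns grow to the right and rows downward; lengths in mm; the calibration is good to about 2 mm. A picture is of the moment at which its call begins: read the wrist's pose just before it. camera_model takes no time and is no camera call; for the wrist camera it gives the pose at the moment of the call.
- manip.job_done(): hands the job in; it is judged then, once.
The state is a dict: "clock": time; "joint_positions": joint angles; "joint_velocities": joint speeds; "joint_torque": joint torques, N m; "eef_pos": TCP position; "tcp_rot": TCP orientation; "wrist_force": force on the tool from outside, world axes, zero at the start; "wrist_torque": the same for the moment, N m; "finger_gap": finger opening in mm; "grasp_force": force on a finger pad.
Only numpy, scipy, OpenCV 4.12 (cv2) and the standard library are available. Lean on these libraries where they do the work, as an engineer would, in place of code of your own. Each camera call takes 0.05 s, during which the arm holds its last target. There are 200 camera calls.

TASK

After the washing-up the three storage canisters got one another's lids: put each lid on the canister of its own colour, fully seated. If you must set a lid down, use the clean chopping board, never the bare worktop, and leave the canisters, the mug and the jar of pickles standing where they are.

Things in the scene. Friction and masses are not known exactly. Their poses are not given: they have to be found in the camera images.
- lid_yellow_knob (a point): Loose lid (0.13 kg): mustard-yellow disc 95 mm wide, 6 mm thick; upright round wooden knob 26 mm wide, 34 mm tall on it; below it a cream plug 16 mm deep, 71 mm wide tapering to 60 mm. Same size for all three lids. Point: on the axis in the knob, 20 mm above the disc's top, 26 mm above its underside (which rests on the rim), 42 mm above the plug's foot; z up. Starts on a canister of another colour.
- lid_teal_knob (a point): Loose lid (0.13 kg): teal blue disc 95 mm wide, 6 mm thick; upright round wooden knob 26 mm wide, 34 mm tall on it; below it a cream plug 16 mm deep, 71 mm wide tapering to 60 mm. Same size for all three lids. Point: on the axis in the knob, 20 mm above the disc's top, 26 mm above its underside (which rests on the rim), 42 mm above the plug's foot; z up. Starts on a canister of another colour.
- lid_red_knob (a point): Loose lid (0.13 kg): brick-red disc 95 mm wide, 6 mm thick; upright round wooden knob 26 mm wide, 34 mm tall on it; below it a cream plug 16 mm deep, 71 mm wide tapering to 60 mm. Same size for all three lids. Point: on the axis in the knob, 20 mm above the disc's top, 26 mm above its underside (which rests on the rim), 42 mm above the plug's foot; z up. Starts on a canister of another colour.
- canister_yellow_mouth (a point): Loose empty round canister (0.75 kg), mustard-yellow, the tallest, 140 mm to the rim; belly 114 mm wide, neck 90 mm, so a ring of its own colour shows round any lid from above. Mouth: 80 mm wide hole with a 5 mm rim; a seated lid's disc lies on the rim, its plug inside with about 4 mm play all round. Point: centre of the mouth at rim height; z up.
- canister_teal_mouth (a point): Loose empty round canister (0.75 kg), teal blue, the middle one, 120 mm to the rim; belly 114 mm wide, neck 90 mm, so a ring of its own colour shows round any lid from above. Mouth: 80 mm wide hole with a 5 mm rim; a seated lid's disc lies on the rim, its plug inside with about 4 mm play all round. Point: centre of the mouth at rim height; z up.
- canister_red_mouth (a point): Loose empty round canister (0.75 kg), brick-red, the shortest, 100 mm to the rim; belly 114 mm wide, neck 90 mm, so a ring of its own colour shows round any lid from above. Mouth: 80 mm wide hole with a 5 mm rim; a seated lid's disc lies on the rim, its plug inside with about 4 mm play all round. Point: centre of the mouth at rim height; z up.
- board: Bare wooden chopping board lying flat (fixed), 200 x 320 x 22 mm; origin at the centre of its underside, x along the 200 mm side, y along the 320 mm side, upper face 22 mm above the origin. A clean free spot on which a lid can stand on its plug, knob up, meanwhile.
- jar: Bystander: loose glass jar of pickles with green label and black screw cap, 64 mm across, 94 mm tall; origin at the centre of its underside, z up. Stands in the row with the canisters.
- mug: Bystander: loose white mug with dark dots, 82 mm across, 91 mm tall; origin under the middle of mug and handle together: the cup's axis lies 17 mm from it along the mug's own y, the handle reaches 57 mm to the other side (-y); z up.

How it is judged (in metres and radians):
At the end, for the whole second after the job is handed in: Each lid sits on the canister of its own colour: axes within 8 mm, disc down on the rim (within 3 mm), tilt under 0.07 rad. Canisters upright (0.05 rad), jar and mug upright (0.1 rad), all five within 30 mm of where they stood (horizontal distance between lid_yellow_knob and canister_yellow_mouth below 0.008 m and z of lid_yellow_knob in the frame of canister_yellow_mouth between 0.022 and 0.029 m and angle between the z axis of lid_yellow_knob and the z axis of canister_yellow_mouth, either way round below 0.07 rad and angle between each of canister_yellow_mouth, canister_teal_mouth, canister_red_mouth's own z axis and vertical below 0.05 rad and distance of each of canister_yellow_mouth, canister_teal_mouth, canister_red_mouth, jar, mug from where it was at the start of the episode below 0.03 m and horizontal distance between lid_teal_knob and canister_teal_mouth below 0.008 m and z of lid_teal_knob in the frame of canister_teal_mouth between 0.022 and 0.029 m and angle between the z axis of lid_teal_knob and the z axis of canister_teal_mouth, either way round below 0.07 rad and horizontal distance between lid_red_knob and canister_red_mouth below 0.008 m and z of lid_red_knob in the frame of canister_red_mouth between 0.022 and 0.029 m and angle between the z axis of lid_red_knob and the z axis of canister_red_mouth, either way round below 0.07 rad and angle between each of jar, mug's own z axis and vertical below 0.1 rad); the robot touches nothing.
It fails at once if a canister was tipped or lifted ((angle between canister_yellow_mouth's own z axis and vertical above 0.3 rad or height (world z) of canister_yellow_mouth above 0.17 m) or (angle between canister_teal_mouth's own z axis and vertical above 0.3 rad or height (world z) of canister_teal_mouth above 0.15 m) or (angle between canister_red_mouth's own z axis and vertical above 0.3 rad or height (world z) of canister_red_mouth above 0.13 m)).
It fails at once if the jar or the mug was knocked over or pushed away ((angle between jar's own z axis and vertical above 0.4 rad or distance of jar from where it was at the start of the episode above 0.05 m) or (angle between mug's own z axis and vertical above 0.4 rad or distance of mug from where it was at the start of the episode above 0.05 m)).
It fails at once if a lid was set or dropped on the bare worktop ((height (world z) of lid_yellow_knob below 0.05 m and (x of lid_yellow_knob in the frame of board above 0.12 m or x of lid_yellow_knob in the frame of board below -0.12 m or y of lid_yellow_knob in the frame of board above 0.18 m or y of lid_yellow_knob in the frame of board below -0.18 m)) or (height (world z) of lid_teal_knob below 0.05 m and (x of lid_teal_knob in the frame of board above 0.12 m or x of lid_teal_knob in the frame of board below -0.12 m or y of lid_teal_knob in the frame of board above 0.18 m or y of lid_teal_knob in the frame of board below -0.18 m)) or (height (world z) of lid_red_knob below 0.05 m and (x of lid_red_knob in the frame of board above 0.12 m or x of lid_red_knob in the frame of board below -0.12 m or y of lid_red_knob in the frame of board above 0.18 m or y of lid_red_knob in the frame of board below -0.18 m))).
It also fails if it takes over 96 s, if anything falls off the work surface, if the arm or the gripper's body presses on something with over 40 N, if the wrist force passes 120 N, or if a joint passes its speed limit or range.

## Working session

There is one attempt and no reset: what is moved stays moved. The work goes in short steps, Python scripts to look and compute and a tool call to move; the robot and the scene stay as the last step left them, time stands still between calls to the robot, and variables do not carry over. Pictures are saved under pics/ and viewed, at most 14 in all, crops included, and the job is handed in when it is done.

Besides the shell and the picture viewer there is one more tool, called after "Call:" in YAML: its name, and indented under it one key for each argument. move_arm: Moves the arm, as the interface text tells. Its arguments: {"type":"object","properties":{"motion":{"type":"array"},"newtons":{"type":"number"}},"required":["motion"]}

```bash
mkdir -p pics
python3 - <<'E'
from plant import manip
import cv2,numpy as np
print(manip.get_obs())
for n in("scene","side","wrist"):
    m=manip.camera_model(n);p,d=manip.capture(n)
    cv2.imwrite(f"pics/{n}0.png",p);np.savez(f"{n}0.npz",p=p,d=d,T=m["cam_to_world"])
    print(n,{k:np.round(v,3).tolist() for k,v in m.items()})
a=[cv2.imread(f"pics/{n}0.png") for n in("scene","side")]
E
```

```text
{'clock': 0.0, 'joint_positions': array([-1.27872319,  0.31169287,  0.01397728,  1.51307168, -0.00439208,
        1.31920399, -0.02720101]), 'joint_velocities': array([-9.76152188e-05,  4.37900628e-04, -1.90907653e-03, -9.51349833e-04,
        7.50460147e-04, -1.32058042e-03,  7.65188368e-04]), 'joint_torque': array([-4.95670720e-04, -3.79921281e+01,  1.45662180e-01, -2.30593157e+01,
        1.23708064e-02,  1.37737300e-02, -1.20935334e-05]), 'eef_pos': array([179.9283021 , 518.95530191, 230.23315022]), 'tcp_rot': array([ 1.66067655e-01,  9.86113664e-01, -1.16351955e-03, -1.45834689e-04]), 'wrist_force': array([0.44998944, 0.08684773, 0.52829026]), 'wrist_torque': array([ 0.02370421, -0.0024707 ,  0.03137215]), 'grasp_force': 0.0, 'finger_gap': 85.40964420718493}
scene {'fx': 363.563, 'fy': 363.563, 'cx': 318.687, 'cy': 202.444, 'cam_to_world': [[0.627, 0.531, -0.57, -68.005], [-0.779, 0.427, -0.459, -486.251], [-0.0, 0.732, 0.682, 866.455], [0.0, 0.0, 0.0, 1.0]]}
side {'fx': 459.821, 'fy': 459.821, 'cx': 328.938, 'cy': 193.92, 'cam_to_world': [[-0.999, -0.0, -0.039, 469.016], [-0.034, -0.495, 0.868, 1088.424], [-0.019, 0.869, 0.495, 756.885], [0.0, 0.0, 0.0, 1.0]]}
wrist {'fx': 332.202, 'fy': 332.202, 'cx': 315.936, 'cy': 206.32, 'cam_to_world': [[0.328, -0.91, -0.254, 114.954], [0.945, 0.315, 0.089, 541.008], [-0.001, -0.269, 0.963, 373.633], [0.0, 0.0, 0.0, 1.0]]}
```

View pics/scene0.png

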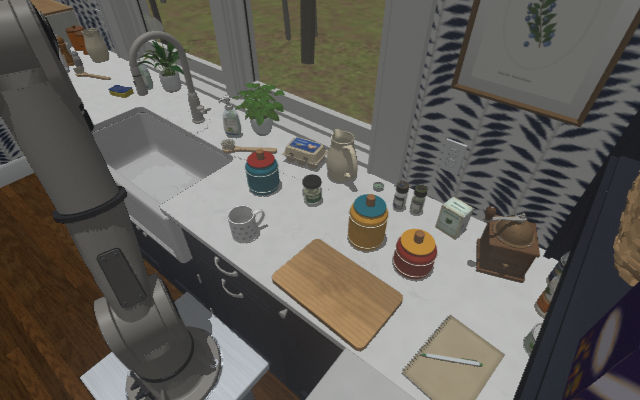

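View pics/side0.png

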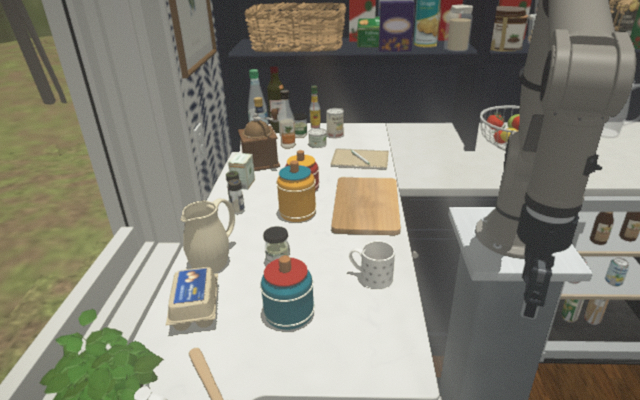

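View pics/wrist0.png

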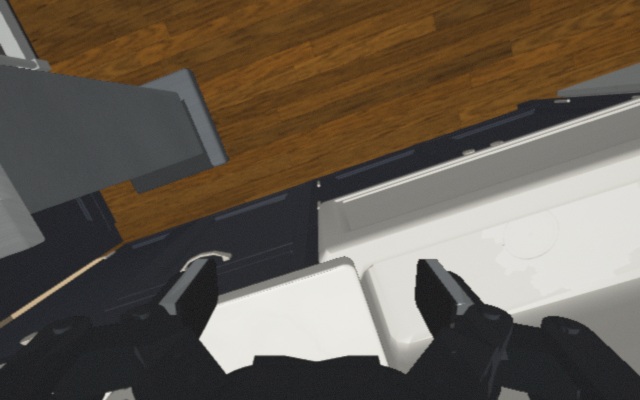

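The scene view shows the red lid on the teal canister (262,172), the teal lid on yellow (369,218) and the yellow lid on red (416,252). The board is at (338,290), the mug at (243,224) and the jar at (312,189). The side view agrees, and the wrist camera sees only the sink edge and the fingers.

```bash
cat > h.py <<'E'
import numpy as np,cv2
from plant import manip
HUE={'red':((0,7),(170,180)),'yellow':((14,30),),'teal':((88,108),)}
def world(n,d,m):
    v,u=np.mgrid[:400,:640]; 
    r=np.stack([(u-m['cx'])/m['fx'],-(v-m['cy'])/m['fy'],-np.ones(u.shape)],-1)
    T=np.array(m['cam_to_world']); R=r@T[:3,:3].T
    return R*d[...,None]+T[:3,3],R,T[:3,3]
def plane(R,o,z): return (o+R*((z-o[2])/R[...,2])[...,None])[...,:2]
def hue(p,c):
    h=cv2.cvtColor(p,cv2.COLOR_BGR2HSV); k=np.zeros(p.shape[:2],bool)
    for a,b in HUE[c]: k|=(h[...,0]>=a)&(h[...,0]<=b)
    return k&(h[...,1]>110)&(h[...,2]>50)
def big(k):
    n,l,s,_=cv2.connectedComponentsWithStats(k.astype(np.uint8)); 
    return l==1+s[1:,4].argmax()
def circ(xy):
    # bbox-free circle: robust-ish enclosing circle of the hull
    (x,y),r=cv2.minEnclosingCircle(xy.astype(np.float32)); return round(x,1),round(y,1),round(r,1)
E
python3 - <<'E'
from h import *
for n in('scene','side'):
    f=np.load(n+'0.npz');m=manip.camera_model(n);P,R,o=world(n,f['d'],m)
    for c,top in(('red',126),('teal',146),('yellow',106)):
        k=hue(f['p'],c)&(abs(P[...,2]-top)<5)&(f['d']>0)&(P[...,0]<750)
        k=big(k); print(n,c,'lid',k.sum(),circ(plane(R,o,top)[k]),'z',np.median(P[k][:,2]).round(1), 'depthxy',circ(P[k][:,:2]))
        # knob top
        x,y,_=circ(plane(R,o,top)[k]); kk=(np.hypot(P[...,0]-x,P[...,1]-y)<25)&(abs(P[...,2]-top-34)<5)
        if kk.sum(): print('  knob',kk.sum(),circ(plane(R,o,top+34)[kk]))
    for nm,z,box in(('jar',94,(300,700,100,200)),('mug',91,(300,480,80,300))):
        k=(abs(P[...,2]-z)<5)&(P[...,0]>box[0])&(P[...,0]<box[1])&(P[...,1]>box[2])&(P[...,1]<box[3])
        if k.sum(): k=big(k); print(n,nm,k.sum(),circ(P[k][:,:2]))
    h=cv2.cvtColor(f['p'],cv2.COLOR_BGR2HSV)
    k=big((abs(P[...,2]-22)<5)&(P[...,0]<600)&(h[...,1]>60)); print(n,'board',k.sum(),cv2.minAreaRect(P[k][:,:2].astype(np.float32)))
E
```

```text
scene red lid 274 (597.4, 306.2, 47.1) z 124.7 depthxy (598.2, 308.2, 47.5)
  knob 22 (595.3, 304.8, 12.2)
scene teal lid 438 (618.5, -122.2, 46.3) z 144.7 depthxy (621.1, -121.9, 46.7)
  knob 36 (616.3, -122.1, 11.7)
scene yellow lid 582 (616.0, -283.6, 47.5) z 104.6 depthxy (619.0, -284.0, 48.0)
  knob 44 (614.9, -284.2, 11.9)
scene jar 164 (648.0, 122.1, 32.4)
scene mug 98 (394.0, 187.5, 42.2)
scene board 6936 ((406.0455322265625, -162.6286163330078), (320.53643798828125, 201.68846130371094), 87.20000457763672)
side red lid 782 (601.6, 315.1, 47.8) z 127.6 depthxy (602.4, 314.4, 47.4)
  knob 80 (601.8, 317.8, 14.4)
side teal lid 257 (623.2, -112.7, 44.3) z 148.1 depthxy (622.5, -108.1, 45.5)
  knob 33 (625.0, -110.5, 15.2)
side yellow lid 160 (620.4, -276.0, 47.5) z 108.1 depthxy (622.1, -275.3, 46.3)
  knob 26 (623.8, -272.2, 14.0)
side jar 311 (653.4, 127.6, 34.1)
side mug 215 (393.8, 192.6, 43.7)
side board 3305 ((409.1907958984375, -156.9070587158203), (323.5045471191406, 197.03465270996094), 87.21836853027344)
```

```bash
cat >> h.py <<'E'
from scipy.spatial.transform import Rotation as Ro
GOAL=Ro.from_matrix(np.array([[-1,0,0],[0,1,0],[0,0,-1.]]))
def delta(x,y,z):
    s=manip.get_obs(); R=Ro.from_quat(s['tcp_rot']); 
    print('at',s['eef_pos'].round(1),'lin',R.inv().apply(np.array([x,y,z])-s['eef_pos']).round(1),'twist',(R.inv()*GOAL).as_rotvec().round(3),'t',round(s['clock'],1))
E
python3 -c "
from h import *
delta(590,-118,300)"
```

```text
at [180.  519.1 230.5] lin [-596.1 -467.8  -68.6] twist [-0.002 -0.    -0.334] t 0.1
```

Call:
move_arm:
  motion:
    - {"twist": [0, 0, -0.1], "linear": [-60, -45, -30], "grip": 1}
    - {"twist": [0, 0, -0.2], "linear": [-596, -468, -69], "grip": 1}
    - {"twist": [0, 0, -0.334], "linear": [-596, -468, -69], "grip": 1}
    - {"twist": [0, 0, -0.334], "linear": [-596, -468, -69], "grip": 1}
    - {"twist": [0, 0, -0.334], "linear": [-596, -468, -69], "grip": 1}
    - {"twist": [0, 0, -0.334], "linear": [-596, -468, -69], "grip": 1}
    - {"twist": [0, 0, -0.334], "linear": [-596, -468, -69], "grip": 1}
    - {"twist": [0, 0, -0.334], "linear": [-596, -468, -69], "grip": 1}
    - {"twist": [0, 0, -0.334], "linear": [-596, -468, -69], "grip": 1}
    - {"twist": [0, 0, -0.334], "linear": [-596, -468, -69], "grip": 1}
    - {"twist": [0, 0, -0.334], "linear": [-596, -468, -69], "grip": 1}
    - {"twist": [0, 0, -0.334], "linear": [-596, -468, -69], "grip": 1}

```text
clock: 1.65
eef_pos: [583.5, -107.3, 299.3]
tcp_rot: [-0.001, 1.0, 0.0, 0.0]
wrist_force: [0.9, 1.5, 0.3]
finger_gap: 85.5
grasp_force: 0.0
```

Call:
move_arm:
  motion:
    - {"twist": [0, 0, 0], "linear": [0, 0, 0], "grip": 1}
    - {"twist": [0, 0, 0], "linear": [0, 0, 0], "grip": 1}

```text
clock: 1.9
eef_pos: [582.3, -105.6, 298.6]
tcp_rot: [-0.0, 1.0, 0.001, -0.001]
wrist_force: [-0.2, 0.6, -0.2]
finger_gap: 85.2
grasp_force: 0.0
```

```bash
cat >> h.py <<'E'
def look(tag):
    m=manip.camera_model('wrist'); p,d=manip.capture('wrist'); cv2.imwrite(f'pics/{tag}.png',p)
    P,R,o=world('wrist',d,m); return p,d,P,R,o
def fit(xy):
    A=np.c_[2*xy,np.ones(len(xy))]; s=np.linalg.lstsq(A,(xy**2).sum(1),rcond=None)[0]
    return s[0].round(1),s[1].round(1),np.sqrt(s[2]+s[0]**2+s[1]**2).round(1)
def lid(v,c,top):
    p,d,P,R,o=v; k=big(hue(p,c)&(abs(P[...,2]-top)<7)); k=k.astype(np.uint8)
    ct=max(cv2.findContours(k,cv2.RETR_EXTERNAL,cv2.CHAIN_APPROX_NONE)[0],key=len)[:,0]
    print(c,k.sum(),'z',np.median(P[k>0][:,2]).round(1),'encl',circ(plane(R,o,top)[k>0]),'fit',fit(plane(R,o,top)[ct[:,1],ct[:,0]]))
    x,y,_=circ(plane(R,o,top)[k>0]); kk=(np.hypot(P[...,0]-x,P[...,1]-y)<30)&(abs(P[...,2]-top-34)<5)
    if kk.sum(): print('  knob',kk.sum(),'z',np.median(P[kk][:,2]).round(1),circ(plane(R,o,top+34)[kk]))
E
python3 - <<'E'
from h import *
v=look('w1'); lid(v,'teal',146)
# canister belly ring (widest part, yellow) as extents
k=big(hue(v[0],'yellow')&(v[2][...,2]<140)&(v[2][...,2]>80)); print(v[2][k].min(0).round(),v[2][k].max(0).round())
delta(590,-118,300)
E
```

```text
teal 6127 z 146.7 encl (622.1, -118.8, 46.6) fit (np.float64(622.1), np.float64(-118.7), np.float64(45.8))
  knob 636 z 178.6 (621.3, -119.3, 12.7)
[ 574. -329.   86.] [ 672. -235.  140.]
at [ 582.3 -104.5  299. ] lin [ -7.6 -13.5  -1. ] twist [ 0.002 -0.001  0.002] t 1.9
```

View pics/w1.png

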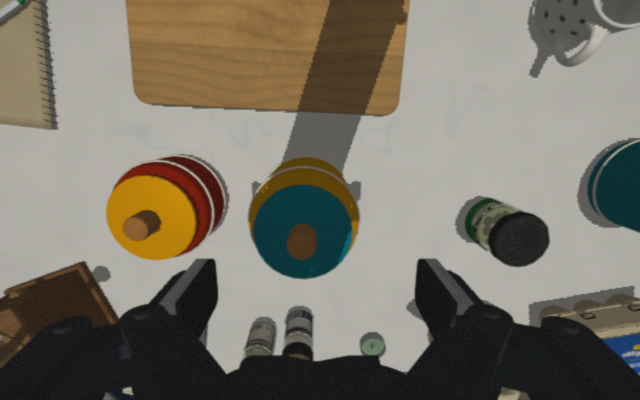

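The wrist view shows the teal lid on yellow at (303,230), its knob at (301,242), the yellow lid at (152,217) and the board at the top. The fit puts the lid at (622,-119) with radius 46, as it should be, and matches the knob. Next I go down over the teal knob.

Call:
move_arm:
  motion:
    - {"twist": [0, 0, 0], "linear": [-39, -14, 40], "grip": 1}
    - {"twist": [0, 0, 0], "linear": [-39, -14, 80], "grip": 1}
    - {"twist": [0, 0, 0], "linear": [-39, -14, 110], "grip": 1}
    - {"twist": [0, 0, 0], "linear": [-39, -14, 130], "grip": 1}
    - {"twist": [0, 0, 0], "linear": [-39, -14, 140], "grip": 1}
    - {"twist": [0, 0, 0], "linear": [-39, -14, 147], "grip": 1}
    - {"twist": [0, 0, 0], "linear": [-39, -14, 147], "grip": 1}
    - {"twist": [0, 0, 0], "linear": [-39, -14, 147], "grip": 1}

```text
clock: 2.95
eef_pos: [622.2, -120.3, 153.4]
tcp_rot: [-0.0, 1.0, -0.0, 0.001]
wrist_force: [0.3, 1.9, -0.2]
finger_gap: 85.4
grasp_force: 0.0
```

Well placed; I'll close the fingers.

Call:
move_arm:
  motion:
    - {"twist": [0, 0, 0], "linear": [0, 0, 1], "grip": 0.2}
    - {"twist": [0, 0, 0], "linear": [0, 0, 1], "grip": -0.2}
    - {"twist": [0, 0, 0], "linear": [0, 0, 1], "grip": -0.6}
    - {"twist": [0, 0, 0], "linear": [0, 0, 1], "grip": -1}
    - {"twist": [0, 0, 0], "linear": [0, 0, 1], "grip": -1}
    - {"twist": [0, 0, 0], "linear": [0, 0, 1], "grip": -1}
    - {"twist": [0, 0, 0], "linear": [0, 0, 1], "grip": -1}
  newtons: 40

```text
clock: 3.82
eef_pos: [621.7, -120.2, 151.6]
tcp_rot: [-0.0, 1.0, -0.0, 0.0]
wrist_force: [-1.2, 0.3, 2.7]
finger_gap: 25.0
grasp_force: 39.4
```

Call:
move_arm:
  motion:
    - {"twist": [0, 0, 0], "linear": [0, 0, -6], "grip": -1}
    - {"twist": [0, 0, 0], "linear": [0, 0, -22], "grip": -1}
    - {"twist": [0, 0, 0], "linear": [0, 0, -45], "grip": -1}
    - {"twist": [0, 0, 0], "linear": [10, 0, -60], "grip": -1}
    - {"twist": [0, 0, 0], "linear": [40, 0, -60], "grip": -1}
    - {"twist": [0, 0, 0], "linear": [80, 0, -60], "grip": -1}
    - {"twist": [0, 0, 0], "linear": [120, 0, -60], "grip": -1}
    - {"twist": [0, 0, 0], "linear": [155, 0, -40], "grip": -1}
    - {"twist": [0, 0, 0], "linear": [177, 0, 0], "grip": -1}
    - {"twist": [0, 0, 0], "linear": [182, 0, 40], "grip": -1}
    - {"twist": [0, 0, 0], "linear": [182, 0, 70], "grip": -1}
    - {"twist": [0, 0, 0], "linear": [182, 0, 80], "grip": -1}

```text
clock: 5.32
eef_pos: [437.7, -119.8, 70.4]
tcp_rot: [0.0, 1.0, 0.0, -0.002]
wrist_force: [0.4, 0.3, -1.7]
finger_gap: 24.7
grasp_force: 39.4
```

Run:
```python
from h import *
v=look('w2'); s=manip.get_obs(); print(s['eef_pos'],s['wrist_force'],s['finger_gap'])
p,d=manip.capture('side'); cv2.imwrite('pics/s2.png',p)
cv2.imwrite('pics/c2.png',np.hstack([v[0][:,160:480],p[:,200:520]]))
```

```text
[ 438.05285405 -119.94679902   70.19529714] [-0.73519549  0.21213946 -1.93195043] 24.760698160565497
```

View pics/c2.png

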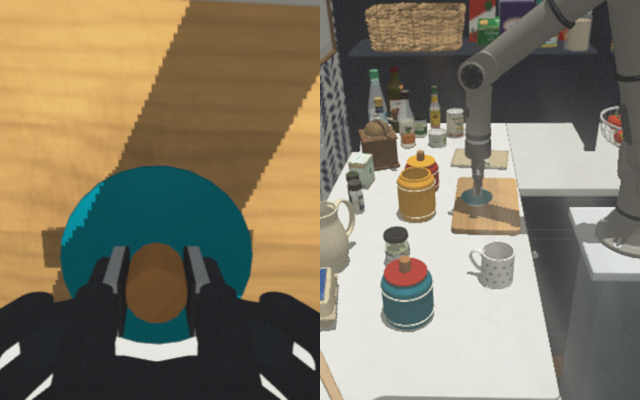

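The lid hangs level between the pads just above the board, with its knob at (155,280) of the left half. The yellow canister is open and upright. I'll lower the lid and release it.

Call:
move_arm:
  motion:
    - {"twist": [0, 0, 0], "linear": [0, 0, 10], "grip": -1}
    - {"twist": [0, 0, 0], "linear": [0, 0, 17], "grip": -1}
    - {"twist": [0, 0, 0], "linear": [0, 0, 20], "grip": -1}
    - {"twist": [0, 0, 0], "linear": [0, 0, 20], "grip": -1}
    - {"twist": [0, 0, 0], "linear": [0, 0, 20], "grip": -1}
    - {"twist": [0, 0, 0], "linear": [0, 0, 19], "grip": -0.3}
    - {"twist": [0, 0, 0], "linear": [0, 0, 17], "grip": 0.3}
    - {"twist": [0, 0, 0], "linear": [0, 0, 15], "grip": 1}
    - {"twist": [0, 0, 0], "linear": [0, 0, 10], "grip": 1}
    - {"twist": [0, 0, 0], "linear": [0, 0, -20], "grip": 1}
    - {"twist": [0, 0, 0], "linear": [0, 0, -60], "grip": 1}
    - {"twist": [0, 0, 0], "linear": [0, 0, -120], "grip": 1}

```text
clock: 6.92
eef_pos: [438.2, -119.8, 191.9]
tcp_rot: [-0.0, 1.0, 0.0, -0.002]
wrist_force: [1.2, 0.5, 0.5]
finger_gap: 85.4
grasp_force: 0.0
```

Call:
move_arm:
  motion:
    - {"twist": [0, 0, 0], "linear": [-10, -10, -60], "grip": 1}
    - {"twist": [0, 0, 0], "linear": [-50, -30, -100], "grip": 1}
    - {"twist": [0, 0, 0], "linear": [-100, -60, -108], "grip": 1}
    - {"twist": [0, 0, 0], "linear": [-147, -80, -108], "grip": 1}
    - {"twist": [0, 0, 0], "linear": [-147, -80, -108], "grip": 1}
    - {"twist": [0, 0, 0], "linear": [-147, -80, -108], "grip": 1}

```text
clock: 7.68
eef_pos: [586.0, -200.3, 299.1]
tcp_rot: [0.0, 1.0, -0.0, -0.001]
wrist_force: [-0.6, -0.1, -0.0]
finger_gap: 85.4
grasp_force: 0.0
```

```bash
cat >> h.py <<'E'
def mouth(v,rim,x0,y0):
    p,d,P,R,o=v; k=(abs(P[...,2]-rim)<5)&(np.hypot(P[...,0]-x0,P[...,1]-y0)<60)
    k=big(k); q=plane(R,o,rim)[k]; print('mouth n',k.sum(),'z',np.median(P[k][:,2]).round(1),'encl',circ(q),'fit',fit(q))
E
python3 - <<'E'
from h import *
v=look('w3'); lid(v,'yellow',106); mouth(v,140,622,-119); print(manip.get_obs()['eef_pos'])
E
```

```text
yellow 5228 z 106.6 encl (620.6, -282.0, 47.3) fit (np.float64(620.6), np.float64(-282.1), np.float64(46.6))
  knob 506 z 138.5 (619.9, -281.2, 12.7)
mouth n 1620 z 140.3 encl (620.4, -120.7, 46.4) fit (np.float64(621.0), np.float64(-120.5), np.float64(42.6))
[ 585.72703058 -200.07074866  299.97988816]
```

View pics/w3.png

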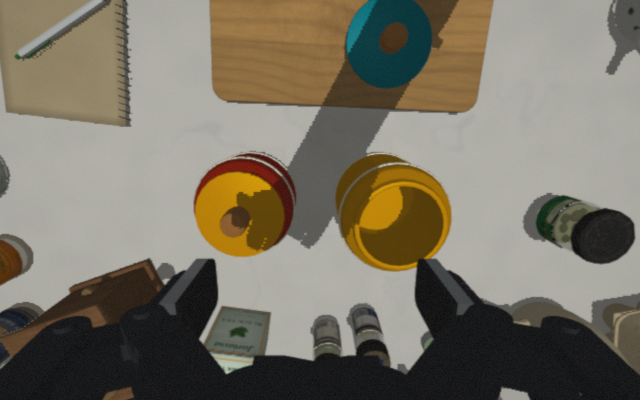

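The yellow mouth is empty at (400,222) and the yellow lid's knob is at (236,220) on the red canister. The teal lid stands knob up on the board at (390,42). The mouth fits at (621,-120.5) and the yellow lid at (620,-282). I'll grip the yellow one.

Call:
move_arm:
  motion:
    - {"twist": [0, 0, 0], "linear": [-15, -40, 30], "grip": 1}
    - {"twist": [0, 0, 0], "linear": [-34, -82, 60], "grip": 1}
    - {"twist": [0, 0, 0], "linear": [-34, -82, 110], "grip": 1}
    - {"twist": [0, 0, 0], "linear": [-34, -82, 145], "grip": 1}
    - {"twist": [0, 0, 0], "linear": [-34, -82, 170], "grip": 1}
    - {"twist": [0, 0, 0], "linear": [-34, -82, 182], "grip": 1}
    - {"twist": [0, 0, 0], "linear": [-34, -82, 188], "grip": 1}
    - {"twist": [0, 0, 0], "linear": [-34, -82, 188], "grip": 1}
    - {"twist": [0, 0, 0], "linear": [-34, -82, 188], "grip": 1}

```text
clock: 8.85
eef_pos: [621.3, -282.6, 112.9]
tcp_rot: [-0.0, 1.0, -0.001, 0.001]
wrist_force: [-0.2, -0.1, -0.1]
finger_gap: 85.5
grasp_force: 0.0
```

Call:
move_arm:
  motion:
    - {"twist": [0, 0, 0], "linear": [0, 0, 1], "grip": 0.2}
    - {"twist": [0, 0, 0], "linear": [0, 0, 1], "grip": -0.2}
    - {"twist": [0, 0, 0], "linear": [0, 0, 1], "grip": -0.6}
    - {"twist": [0, 0, 0], "linear": [0, 0, 1], "grip": -1}
    - {"twist": [0, 0, 0], "linear": [0, 0, 1], "grip": -1}
    - {"twist": [0, 0, 0], "linear": [0, 0, 1], "grip": -1}
    - {"twist": [0, 0, 0], "linear": [0, 0, 1], "grip": -1}
  newtons: 40

```text
clock: 9.72
eef_pos: [620.7, -282.2, 110.6]
tcp_rot: [-0.0, 1.0, -0.0, 0.0]
wrist_force: [-0.1, 0.2, 0.8]
finger_gap: 24.8
grasp_force: 39.3
```

Call:
move_arm:
  motion:
    - {"twist": [0, 0, 0], "linear": [0, 0, -6], "grip": -1}
    - {"twist": [0, 0, 0], "linear": [0, 0, -25], "grip": -1}
    - {"twist": [0, 0, 0], "linear": [0, 0, -55], "grip": -1}
    - {"twist": [0, 0, 0], "linear": [0, 5, -80], "grip": -1}
    - {"twist": [0, 0, 0], "linear": [0, 25, -90], "grip": -1}
    - {"twist": [0, 0, 0], "linear": [0, 60, -90], "grip": -1}
    - {"twist": [0, 0, 0], "linear": [0, 100, -90], "grip": -1}
    - {"twist": [0, 0, 0], "linear": [0, 135, -90], "grip": -1}
    - {"twist": [0, 0, 0], "linear": [0, 155, -88], "grip": -1}
    - {"twist": [0, 0, 0], "linear": [0, 162, -82], "grip": -1}
    - {"twist": [0, 0, 0], "linear": [0, 162, -76], "grip": -1}
    - {"twist": [0, 0, 0], "linear": [0, 162, -74], "grip": -1}

```text
clock: 11.22
eef_pos: [619.7, -122.4, 183.6]
tcp_rot: [0.001, 1.0, -0.001, -0.001]
wrist_force: [-0.6, -0.6, -2.0]
finger_gap: 24.7
grasp_force: 39.5
```

Call:
move_arm:
  motion:
    - {"twist": [0, 0, 0], "linear": [0, 0, 0], "grip": -1}
    - {"twist": [0, 0, 0], "linear": [0, 0, 0], "grip": -1}

```text
clock: 11.48
eef_pos: [620.6, -121.2, 184.6]
tcp_rot: [0.001, 1.0, -0.0, 0.0]
wrist_force: [0.5, -0.5, -1.7]
finger_gap: 25.1
grasp_force: 39.5
```

Run:
```python
from h import *
v=look('w4'); e=manip.get_obs()['eef_pos']; print(e)
lid(v,'yellow',e[2]-4.6);
```

```text
[ 620.68467555 -120.94158488  184.62846089]
yellow 15206 z 180.5 encl (619.9, -121.7, 46.7) fit (np.float64(612.6), np.float64(-121.8), np.float64(37.2))
  knob 3836 z 212.7 (613.9, -121.9, 26.1)
```

The held lid measures (620,-121.7) against the mouth at (621,-120.5), so I shift 1 mm each way and lower it.

Call:
move_arm:
  motion:
    - {"twist": [0, 0, 0], "linear": [-1, 1, 4], "grip": -1}
    - {"twist": [0, 0, 0], "linear": [-1, 1, 10], "grip": -1}
    - {"twist": [0, 0, 0], "linear": [-1, 1, 16], "grip": -1}
    - {"twist": [0, 0, 0], "linear": [-1, 1, 22], "grip": -1}
    - {"twist": [0, 0, 0], "linear": [-1, 1, 27], "grip": -1}
    - {"twist": [0, 0, 0], "linear": [-1, 1, 31], "grip": -1}
    - {"twist": [0, 0, 0], "linear": [-1, 1, 33], "grip": -1}
    - {"twist": [0, 0, 0], "linear": [-1, 1, 33], "grip": -1}

```text
clock: 12.52
eef_pos: [621.6, -119.2, 151.3]
tcp_rot: [-0.0, 1.0, 0.0, -0.0]
wrist_force: [0.0, -0.2, -2.1]
finger_gap: 24.5
grasp_force: 39.4
```

Call:
move_arm:
  motion:
    - {"twist": [0, 0, 0], "linear": [0, 0, 1], "grip": -1}
    - {"twist": [0, 0, 0], "linear": [0, 0, 1], "grip": -1}
    - {"twist": [0, 0, 0], "linear": [0, 0, 1], "grip": -0.3}
    - {"twist": [0, 0, 0], "linear": [0, 0, 0], "grip": 0.3}
    - {"twist": [0, 0, 0], "linear": [0, 0, -2], "grip": 1}
    - {"twist": [0, 0, 0], "linear": [0, 0, -6], "grip": 1}
    - {"twist": [0, 0, 0], "linear": [0, 0, -30], "grip": 1}
    - {"twist": [0, 0, 0], "linear": [0, 0, -80], "grip": 1}
    - {"twist": [0, 0, 0], "linear": [15, -40, -120], "grip": 1}
    - {"twist": [0, 0, 0], "linear": [36, -80, -149], "grip": 1}
    - {"twist": [0, 0, 0], "linear": [36, -80, -149], "grip": 1}
    - {"twist": [0, 0, 0], "linear": [36, -80, -149], "grip": 1}

```text
clock: 14.02
eef_pos: [585.8, -198.6, 300.5]
tcp_rot: [-0.0, 1.0, 0.001, 0.0]
wrist_force: [0.1, -0.2, -0.6]
finger_gap: 85.1
grasp_force: 0.0
```

Run:
```python
from h import *
v=look('w5'); print(manip.get_obs()['eef_pos']); lid(v,'yellow',146); mouth(v,100,620,-282)
k=hue(v[0],'teal')&(v[2][...,0]<520)&(abs(v[2][...,2]-44)<7); print(k.sum(),circ(plane(v[3],v[4],44)[k]))
```

```text
[ 586.01033073 -197.50230242  299.63614892]
yellow 6312 z 146.8 encl (621.8, -120.6, 47.6) fit (np.float64(621.0), np.float64(-121.0), np.float64(46.3))
  knob 638 z 178.6 (620.5, -121.4, 12.9)
mouth n 1298 z 100.3 encl (619.9, -283.2, 46.1) fit (np.float64(620.2), np.float64(-283.6), np.float64(42.7))
5257 (441.7, -121.0, 46.6)
```

View pics/w5.png

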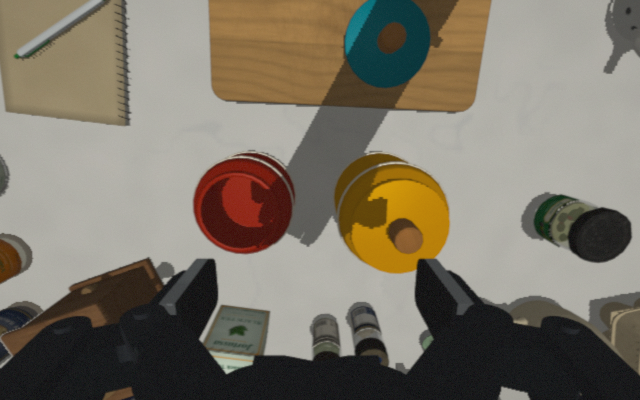

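The yellow lid is seated: axis (621,-121), disc top at z 146. The red mouth is open at (244,207), fitted at (620,-283.5). Now to the red lid.

Call:
move_arm:
  motion:
    - {"twist": [0, 0, 0], "linear": [5, 30, 0], "grip": 1}
    - {"twist": [0, 0, 0], "linear": [15, 85, 0], "grip": 1}
    - {"twist": [0, 0, 0], "linear": [26, 145, 0], "grip": 1}
    - {"twist": [0, 0, 0], "linear": [26, 205, 0], "grip": 1}
    - {"twist": [0, 0, 0], "linear": [26, 265, 0], "grip": 1}
    - {"twist": [0, 0, 0], "linear": [26, 325, 0], "grip": 1}
    - {"twist": [0, 0, 0], "linear": [26, 385, 0], "grip": 1}
    - {"twist": [0, 0, 0], "linear": [26, 440, 0], "grip": 1}
    - {"twist": [0, 0, 0], "linear": [26, 485, 0], "grip": 1}
    - {"twist": [0, 0, 0], "linear": [26, 509, 0], "grip": 1}
    - {"twist": [0, 0, 0], "linear": [26, 509, 0], "grip": 1}
    - {"twist": [0, 0, 0], "linear": [26, 509, 0], "grip": 1}

```text
clock: 15.58
eef_pos: [559.3, 308.7, 299.8]
tcp_rot: [0.0, 1.0, -0.001, -0.0]
wrist_force: [0.6, 0.2, 0.4]
finger_gap: 85.0
grasp_force: 0.0
```

Run:
```python
from h import *
v=look('w6'); lid(v,'red',126); delta(600,311,300)
```

```text
red 5585 z 126.7 encl (600.4, 310.8, 47.0) fit (np.float64(600.3), np.float64(311.0), np.float64(46.2))
  knob 558 z 158.7 (599.4, 310.8, 12.8)
at [559.7 308.  300.2] lin [-40.3   3.1   0.2] twist [-0.002 -0.    -0.002] t 15.6
```

View pics/w6.png

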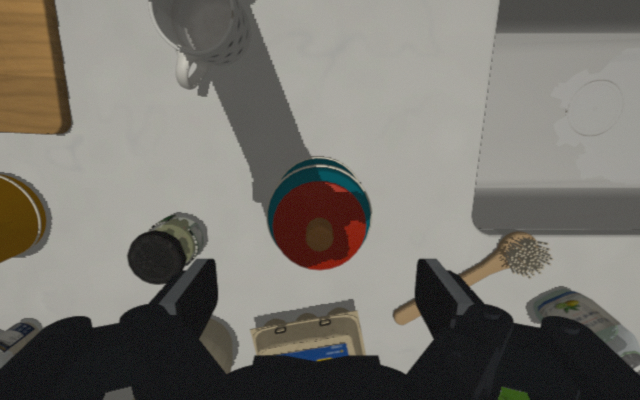

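The red lid's knob is at (319,233) on the teal canister, with nothing in the fingers' way. The lid fits at (600,311).

Call:
move_arm:
  motion:
    - {"twist": [0, 0, 0], "linear": [-25, 2, 30], "grip": 1}
    - {"twist": [0, 0, 0], "linear": [-40, 2, 75], "grip": 1}
    - {"twist": [0, 0, 0], "linear": [-40, 2, 115], "grip": 1}
    - {"twist": [0, 0, 0], "linear": [-40, 2, 145], "grip": 1}
    - {"twist": [0, 0, 0], "linear": [-40, 2, 162], "grip": 1}
    - {"twist": [0, 0, 0], "linear": [-40, 2, 169], "grip": 1}
    - {"twist": [0, 0, 0], "linear": [-40, 2, 169], "grip": 1}
    - {"twist": [0, 0, 0], "linear": [-40, 2, 169], "grip": 1}

```text
clock: 16.62
eef_pos: [600.5, 312.1, 133.1]
tcp_rot: [-0.0, 1.0, 0.001, 0.001]
wrist_force: [0.4, 0.1, 1.1]
finger_gap: 85.3
grasp_force: 0.0
```

Call:
move_arm:
  motion:
    - {"twist": [0, 0, 0], "linear": [0, -1, 1], "grip": 0.2}
    - {"twist": [0, 0, 0], "linear": [0, -1, 1], "grip": -0.2}
    - {"twist": [0, 0, 0], "linear": [0, -1, 1], "grip": -0.6}
    - {"twist": [0, 0, 0], "linear": [0, -1, 1], "grip": -1}
    - {"twist": [0, 0, 0], "linear": [0, -1, 1], "grip": -1}
    - {"twist": [0, 0, 0], "linear": [0, -1, 1], "grip": -1}
    - {"twist": [0, 0, 0], "linear": [0, -1, 1], "grip": -1}
  newtons: 40

```text
clock: 17.5
eef_pos: [599.6, 310.9, 130.7]
tcp_rot: [-0.0, 1.0, 0.0, 0.0]
wrist_force: [-0.3, 0.3, 1.4]
finger_gap: 24.8
grasp_force: 39.4
```

Call:
move_arm:
  motion:
    - {"twist": [0, 0, 0], "linear": [0, 0, -6], "grip": -1}
    - {"twist": [0, 0, 0], "linear": [0, 0, -25], "grip": -1}
    - {"twist": [0, 0, 0], "linear": [0, 0, -60], "grip": -1}
    - {"twist": [0, 0, 0], "linear": [0, -10, -95], "grip": -1}
    - {"twist": [0, 0, 0], "linear": [0, -35, -120], "grip": -1}
    - {"twist": [0, 0, 0], "linear": [0, -75, -130], "grip": -1}
    - {"twist": [0, 0, 0], "linear": [0, -120, -130], "grip": -1}
    - {"twist": [0, 0, 0], "linear": [0, -165, -130], "grip": -1}
    - {"twist": [0, 0, 0], "linear": [0, -210, -130], "grip": -1}
    - {"twist": [0, 0, 0], "linear": [-5, -255, -130], "grip": -1}
    - {"twist": [0, 0, 0], "linear": [-10, -300, -130], "grip": -1}
    - {"twist": [0, 0, 0], "linear": [-12, -345, -130], "grip": -1}

```text
clock: 19.0
eef_pos: [611.4, -35.5, 260.2]
tcp_rot: [-0.0, 1.0, 0.0, -0.0]
wrist_force: [0.5, 0.5, -1.6]
finger_gap: 24.5
grasp_force: 39.4
```

Call:
move_arm:
  motion:
    - {"twist": [0, 0, 0], "linear": [-2, -45, 0], "grip": -1}
    - {"twist": [0, 0, 0], "linear": [-4, -90, 0], "grip": -1}
    - {"twist": [0, 0, 0], "linear": [-6, -135, 0], "grip": -1}
    - {"twist": [0, 0, 0], "linear": [-8, -180, 0], "grip": -1}
    - {"twist": [0, 0, 0], "linear": [-8, -220, 0], "grip": -1}
    - {"twist": [0, 0, 0], "linear": [-8, -243, 0], "grip": -1}
    - {"twist": [0, 0, 0], "linear": [-8, -250, 30], "grip": -1}
    - {"twist": [0, 0, 0], "linear": [-8, -250, 65], "grip": -1}
    - {"twist": [0, 0, 0], "linear": [-8, -250, 95], "grip": -1}
    - {"twist": [0, 0, 0], "linear": [-8, -250, 115], "grip": -1}
    - {"twist": [0, 0, 0], "linear": [-8, -250, 118], "grip": -1}
    - {"twist": [0, 0, 0], "linear": [-8, -250, 118], "grip": -1}

```text
clock: 20.5
eef_pos: [619.9, -284.3, 142.9]
tcp_rot: [-0.0, 1.0, -0.0, 0.0]
wrist_force: [-0.6, -0.2, -0.3]
finger_gap: 24.7
grasp_force: 39.4
```

Run:
```python
from h import *
v=look('w7'); e=manip.get_obs()['eef_pos']; print(e)
p,d,P,R,o=v; top=e[2]-4.6
k=hue(p,'red')&(abs(P[...,2]-top)<5); print(k.sum(),np.median(P[k][:,2]),circ(plane(R,o,top)[big(k)]))
```

```text
[ 620.22638886 -284.59880978  143.57363964]
16263 138.68254183489577 (619.6, -284.8, 46.4)
```

The held lid measures (619.6,-284.8) against the mouth at (620,-283.5): shift y by 1 mm and lower.

Call:
move_arm:
  motion:
    - {"twist": [0, 0, 0], "linear": [0, 1, 4], "grip": -1}
    - {"twist": [0, 0, 0], "linear": [0, 1, 10], "grip": -1}
    - {"twist": [0, 0, 0], "linear": [0, 1, 16], "grip": -1}
    - {"twist": [0, 0, 0], "linear": [0, 1, 22], "grip": -1}
    - {"twist": [0, 0, 0], "linear": [0, 1, 27], "grip": -1}
    - {"twist": [0, 0, 0], "linear": [0, 1, 30], "grip": -1}
    - {"twist": [0, 0, 0], "linear": [0, 1, 32], "grip": -1}
    - {"twist": [0, 0, 0], "linear": [0, 1, 32], "grip": -1}

```text
clock: 21.55
eef_pos: [619.8, -283.3, 110.7]
tcp_rot: [-0.0, 1.0, -0.0, 0.0]
wrist_force: [-0.5, 0.3, -0.6]
finger_gap: 24.8
grasp_force: 39.5
```

Call:
move_arm:
  motion:
    - {"twist": [0, 0, 0], "linear": [0, 0, 1], "grip": -1}
    - {"twist": [0, 0, 0], "linear": [0, 0, 1], "grip": -0.3}
    - {"twist": [0, 0, 0], "linear": [0, 0, 0], "grip": 0.3}
    - {"twist": [0, 0, 0], "linear": [0, 0, -2], "grip": 1}
    - {"twist": [0, 0, 0], "linear": [0, 0, -6], "grip": 1}
    - {"twist": [0, 0, 0], "linear": [0, 0, -30], "grip": 1}
    - {"twist": [0, 0, 0], "linear": [0, 0, -80], "grip": 1}
    - {"twist": [0, 0, 0], "linear": [15, 20, -130], "grip": 1}
    - {"twist": [0, 0, 0], "linear": [35, 60, -170], "grip": 1}
    - {"twist": [0, 0, 0], "linear": [35, 83, -189], "grip": 1}
    - {"twist": [0, 0, 0], "linear": [35, 83, -189], "grip": 1}
    - {"twist": [0, 0, 0], "linear": [35, 83, -189], "grip": 1}

```text
clock: 23.05
eef_pos: [583.9, -201.4, 298.2]
tcp_rot: [0.001, 1.0, -0.0, -0.001]
wrist_force: [0.2, 1.0, 0.4]
finger_gap: 85.4
grasp_force: 0.0
```

Run:
```python
from h import *
v=look('w8'); lid(v,'red',106); lid(v,'yellow',146)
p,d,P,R,o=v
k=hue(p,'teal')&(P[...,0]<520)&(abs(P[...,2]-44)<7); print(k.sum(),circ(plane(R,o,44)[k]))
delta(405,-121,230)
```

```text
red 5136 z 106.6 encl (620.7, -283.5, 47.1) fit (np.float64(620.3), np.float64(-283.3), np.float64(46.4))
  knob 505 z 138.7 (619.7, -282.8, 12.7)
yellow 6244 z 146.8 encl (621.6, -120.6, 47.4) fit (np.float64(620.4), np.float64(-121.4), np.float64(45.8))
  knob 649 z 178.6 (620.5, -121.5, 12.9)
5366 (441.5, -121.4, 46.6)
at [ 583.7 -201.7  297.7] lin [178.6  80.3  68.2] twist [-0.001 -0.003 -0.002] t 23.1
```

The red lid is seated on its canister: z 106, axis (620,-283). Next, the teal lid on the board.

Call:
move_arm:
  motion:
    - {"twist": [0, 0, 0], "linear": [30, 15, 5], "grip": 1}
    - {"twist": [0, 0, 0], "linear": [80, 35, 20], "grip": 1}
    - {"twist": [0, 0, 0], "linear": [130, 60, 40], "grip": 1}
    - {"twist": [0, 0, 0], "linear": [165, 75, 60], "grip": 1}
    - {"twist": [0, 0, 0], "linear": [179, 80, 68], "grip": 1}
    - {"twist": [0, 0, 0], "linear": [179, 80, 68], "grip": 1}
    - {"twist": [0, 0, 0], "linear": [179, 80, 68], "grip": 1}

```text
clock: 23.98
eef_pos: [406.3, -121.3, 231.5]
tcp_rot: [0.001, 1.0, -0.001, 0.0]
wrist_force: [0.1, -0.4, -0.2]
finger_gap: 85.3
grasp_force: 0.0
```

Run:
```python
from h import *
v=look('w9'); lid(v,'teal',44); delta(440,-121,49.5)
```

```text
teal 5214 z 44.3 encl (440.5, -120.7, 46.7) fit (np.float64(440.5), np.float64(-120.8), np.float64(46.0))
  knob 513 z 76.2 (439.6, -121.0, 12.6)
at [ 406.5 -121.3  231.6] lin [-33.4   0.6 182.1] twist [-0.001  0.001 -0.001] t 24.0
```

Call:
move_arm:
  motion:
    - {"twist": [0, 0, 0], "linear": [-25, 0, 40], "grip": 1}
    - {"twist": [0, 0, 0], "linear": [-34, 0, 90], "grip": 1}
    - {"twist": [0, 0, 0], "linear": [-34, 0, 130], "grip": 1}
    - {"twist": [0, 0, 0], "linear": [-34, 0, 160], "grip": 1}
    - {"twist": [0, 0, 0], "linear": [-34, 0, 175], "grip": 1}
    - {"twist": [0, 0, 0], "linear": [-34, 0, 181], "grip": 1}
    - {"twist": [0, 0, 0], "linear": [-34, 0, 181], "grip": 1}
    - {"twist": [0, 0, 0], "linear": [-34, 0, 181], "grip": 1}

```text
clock: 25.02
eef_pos: [440.7, -120.5, 51.5]
tcp_rot: [-0.0, 1.0, -0.0, 0.001]
wrist_force: [-0.0, 0.1, -0.7]
finger_gap: 85.6
grasp_force: 0.0
```

Call:
move_arm:
  motion:
    - {"twist": [0, 0, 0], "linear": [0, 0, 1], "grip": 0.2}
    - {"twist": [0, 0, 0], "linear": [0, 0, 1], "grip": -0.2}
    - {"twist": [0, 0, 0], "linear": [0, 0, 1], "grip": -0.6}
    - {"twist": [0, 0, 0], "linear": [0, 0, 1], "grip": -1}
    - {"twist": [0, 0, 0], "linear": [0, 0, 1], "grip": -1}
    - {"twist": [0, 0, 0], "linear": [0, 0, 1], "grip": -1}
    - {"twist": [0, 0, 0], "linear": [0, 0, 1], "grip": -1}
  newtons: 40

```text
clock: 25.9
eef_pos: [439.8, -120.3, 49.7]
tcp_rot: [-0.0, 1.0, 0.0, 0.0]
wrist_force: [-1.0, -0.9, 5.1]
finger_gap: 24.6
grasp_force: 39.7
```

Call:
move_arm:
  motion:
    - {"twist": [0, 0, 0], "linear": [0, 0, -6], "grip": -1}
    - {"twist": [0, 0, 0], "linear": [0, 0, -25], "grip": -1}
    - {"twist": [0, 0, 0], "linear": [0, 5, -65], "grip": -1}
    - {"twist": [0, 0, 0], "linear": [-5, 25, -105], "grip": -1}
    - {"twist": [0, 0, 0], "linear": [-15, 60, -145], "grip": -1}
    - {"twist": [0, 0, 0], "linear": [-35, 100, -175], "grip": -1}
    - {"twist": [0, 0, 0], "linear": [-55, 145, -190], "grip": -1}
    - {"twist": [0, 0, 0], "linear": [-75, 190, -190], "grip": -1}
    - {"twist": [0, 0, 0], "linear": [-95, 235, -190], "grip": -1}
    - {"twist": [0, 0, 0], "linear": [-115, 275, -190], "grip": -1}
    - {"twist": [0, 0, 0], "linear": [-127, 300, -190], "grip": -1}
    - {"twist": [0, 0, 0], "linear": [-130, 310, -190], "grip": -1}

```text
clock: 27.4
eef_pos: [569.0, 191.8, 238.1]
tcp_rot: [-0.002, 1.0, -0.0, -0.001]
wrist_force: [-0.6, -0.5, -1.6]
finger_gap: 24.7
grasp_force: 39.6
```

Call:
move_arm:
  motion:
    - {"twist": [0, 0, 0], "linear": [0, 0, 0], "grip": -1}
    - {"twist": [0, 0, 0], "linear": [0, 0, 0], "grip": -1}

```text
clock: 27.65
eef_pos: [569.3, 187.6, 239.6]
tcp_rot: [0.001, 1.0, -0.001, -0.0]
wrist_force: [-0.4, 0.7, -1.6]
finger_gap: 24.6
grasp_force: 39.6
```

Run:
```python
from h import *
v=look('w10'); mouth(v,120,600,311); delta(600,311,180)
```

```text
mouth n 2272 z 120.4 encl (600.1, 309.1, 46.6) fit (np.float64(599.9), np.float64(309.7), np.float64(42.6))
at [569.4 187.7 239.7] lin [-30.3 123.5  59.6] twist [-0.001  0.    -0.003] t 27.7
```

View pics/w10.png

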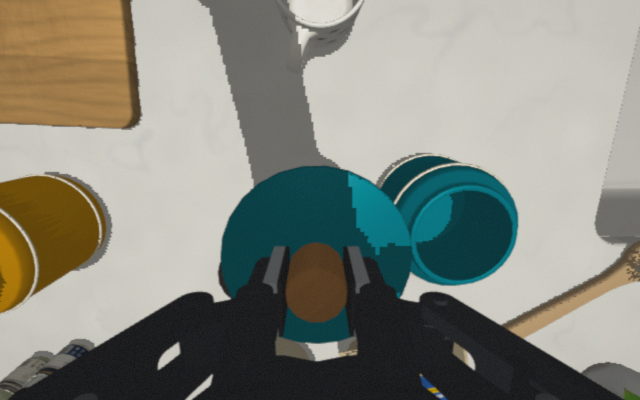

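The lid is held level at (316,260) and the open teal mouth shows at (464,236). It fits at (600,309.5).

Call:
move_arm:
  motion:
    - {"twist": [0, 0, 0], "linear": [-5, 15, 0], "grip": -1}
    - {"twist": [0, 0, 0], "linear": [-15, 50, 0], "grip": -1}
    - {"twist": [0, 0, 0], "linear": [-25, 85, 0], "grip": -1}
    - {"twist": [0, 0, 0], "linear": [-30, 112, 5], "grip": -1}
    - {"twist": [0, 0, 0], "linear": [-31, 122, 20], "grip": -1}
    - {"twist": [0, 0, 0], "linear": [-31, 122, 45], "grip": -1}
    - {"twist": [0, 0, 0], "linear": [-31, 122, 65], "grip": -1}
    - {"twist": [0, 0, 0], "linear": [-31, 122, 75], "grip": -1}
    - {"twist": [0, 0, 0], "linear": [-31, 122, 75], "grip": -1}
    - {"twist": [0, 0, 0], "linear": [-31, 122, 75], "grip": -1}

```text
clock: 28.95
eef_pos: [601.1, 311.8, 165.5]
tcp_rot: [0.0, 1.0, 0.0, 0.001]
wrist_force: [0.8, -0.8, -1.2]
finger_gap: 24.3
grasp_force: 39.6
```

Run:
```python
from h import *
v=look('w11'); e=manip.get_obs()['eef_pos']; print(e)
p,d,P,R,o=v; top=e[2]-5.4
k=hue(p,'teal')&(abs(P[...,2]-top)<5); print(k.sum(),np.median(P[k][:,2]),circ(plane(R,o,top)[big(k)]))
```

```text
[601.2168874  311.94341837 165.71173507]
15977 159.7116525494993 (600.8, 311.3, 46.4)
```

Call:
move_arm:
  motion:
    - {"twist": [0, 0, 0], "linear": [1, -2, 4], "grip": -1}
    - {"twist": [0, 0, 0], "linear": [1, -2, 10], "grip": -1}
    - {"twist": [0, 0, 0], "linear": [1, -2, 16], "grip": -1}
    - {"twist": [0, 0, 0], "linear": [1, -2, 22], "grip": -1}
    - {"twist": [0, 0, 0], "linear": [1, -2, 28], "grip": -1}
    - {"twist": [0, 0, 0], "linear": [1, -2, 32], "grip": -1}
    - {"twist": [0, 0, 0], "linear": [1, -2, 34], "grip": -1}
    - {"twist": [0, 0, 0], "linear": [1, -2, 34], "grip": -1}

```text
clock: 30.0
eef_pos: [599.4, 309.8, 132.2]
tcp_rot: [-0.0, 1.0, 0.0, 0.0]
wrist_force: [-2.3, -1.0, 4.5]
finger_gap: 24.5
grasp_force: 40.2
```

Contact at seated height. I'll release, back off and check everything.

Call:
move_arm:
  motion:
    - {"twist": [0, 0, 0], "linear": [0, 0, 0], "grip": -0.3}
    - {"twist": [0, 0, 0], "linear": [0, 0, -1], "grip": 0.3}
    - {"twist": [0, 0, 0], "linear": [0, 0, -2], "grip": 1}
    - {"twist": [0, 0, 0], "linear": [0, 0, -6], "grip": 1}
    - {"twist": [0, 0, 0], "linear": [0, 0, -30], "grip": 1}
    - {"twist": [0, 0, 0], "linear": [0, 0, -80], "grip": 1}
    - {"twist": [0, 0, 0], "linear": [15, 0, -130], "grip": 1}
    - {"twist": [0, 0, 0], "linear": [40, 0, -168], "grip": 1}
    - {"twist": [0, 0, 0], "linear": [40, 0, -168], "grip": 1}
    - {"twist": [0, 0, 0], "linear": [40, 0, -168], "grip": 1}

```text
clock: 31.25
eef_pos: [559.4, 309.7, 298.0]
tcp_rot: [-0.0, 1.0, -0.0, -0.0]
wrist_force: [-0.5, 0.2, -0.6]
finger_gap: 85.3
grasp_force: 0.0
```

Run:
```python
from h import *
v=look('w12'); lid(v,'teal',126); print(manip.get_obs()['eef_pos'])
p,d,P,R,o=v
k=hue(p,'teal')&(abs(P[...,2]-126)<7)&(np.hypot(P[...,0]-600,P[...,1]-310)<50)
A=np.c_[P[k][:,:2]-[600,310],np.ones(k.sum())]; print('tilt',np.linalg.lstsq(A,P[k][:,2],rcond=None)[0].round(3))
q,_=manip.capture('scene'); s,_=manip.capture('side')
cv2.imwrite('pics/end.png',np.hstack([q[100:350,150:500],s[100:350,130:450]]))
```

```text
teal 5589 z 126.7 encl (600.1, 309.0, 47.1) fit (np.float64(599.6), np.float64(309.3), np.float64(46.2))
  knob 565 z 158.6 (599.3, 308.8, 12.8)
[559.25396928 309.43641705 297.02148944]
tilt [ 4.00000e-03 -0.00000e+00  1.26701e+02]
```

View pics/end.png

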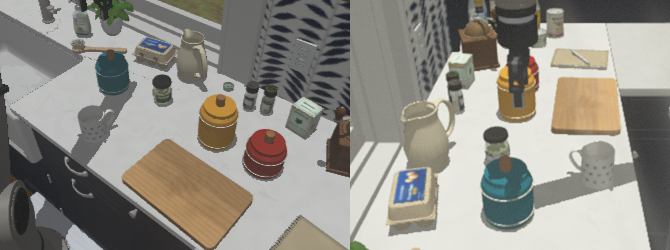

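All three lids sit level on their own colours: teal at (113,72), yellow at (219,120) and red at (267,150). The mug, jar and board are undisturbed.

```bash
python3 -c "
from plant import manip; print(manip.job_done())"
```

```text
the job is handed in; nothing more can be done
None
```

The job is handed in: each lid is seated on the canister of its own colour, and the final camera views show the canisters, mug and jar upright and apparently where they stood; the judge returned no verdict.

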